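Clear the T-slot of the mill's fixture rail

TASK

A snapped-off red clamp foot is lodged in one of the two T-slots of the fixture rail. Take the narrow orange-handled scraper, set its blade down into that slot behind the scrap and push it along so that the scrap drops out of the open end into the blue catch tray, without touching the scrap with the gripper. Leave the scraper standing upright in the slot, let go of it, and leave the good brass T-nut in the other slot where it is.

Things in the scene. Friction and masses are not known exactly. Their poses are not given: they have to be found in the camera images.
- rail: Fixed rail (all in mm), aluminium on a white base, 170 (x) by 240 (y) by 68 high; origin: centre of underside. Two T-slots along its y, centred at x = -42 and +42: floor z = 40, cavity 50 wide up to z = 58, neck 34 wide to the top. Closed at -y (stop's face y = -110), open at +y (y = 120). Below both open ends a fixed blue catch tray, rail-wide, y = 120 to 254, floor z = 4, rim z = 24.
- scraper_grip (a point): Centre of the orange handle, 40 (x) by 26 (y, grip across) by 60 mm high, of a 0.3 kg scraper standing loose on its blade. 75 mm below this point is the blade's lower edge; blade 40 long (x) by 16 thick (y) by 40 tall, flange 50 by 34 by 5 between. Axes: x along the blade, z up, ends alike; in use x lies along the slot. The green-handled one near it has a 46 mm blade: too thick.
- scrap_mid (a point): Middle of the scrap's red disc, 42 mm across, 12 thick, 6 mm above its underside; z is the disc's axis. A steel stub 14 across, 7 high on top; 0.08 to 0.17 kg. It lies flat and loose on the floor of one of the two slots; wider than the neck, it leaves only by the open end. The blade pushes it along with a few newtons at most.
- tnut_mid (a point): Middle of the good brass T-nut, 44 by 44 mm, 22 high, 0.2 kg, lying loose in the other slot; this point is 11 mm above its underside. To be left alone.
Mind the look-alikes: they are no part of the job. What is shaped like the part that bears scraper_grip but purple is not meant.

How it is judged:
By the outcome, as a careful person would: the job done as asked, in the order asked, and still so for the second after the job is handed in, with the robot touching nothing.
It also fails if it takes over 48 s, if anything falls off the work surface, if the arm or the gripper's body presses on something with over 40 N, if the wrist force passes 120 N, or if a joint passes its speed limit or range.

ROBOT

A 6-joint arm with a two-finger parallel gripper is mounted at the origin on the work surface. World frame = base frame: x ahead of the robot, y to its left, z up, the work surface at z = 0. Lengths are in m, angles in rad, forces in N, time in s.
With the tool pointing down it reaches from about 0.3 to 0.775 m from the base axis. Payload 14.6 kg.
Tool frame: the origin (TCP) lies on the mounting face of the last link; the fingertips stand 199 mm ahead of it and the grasp point (between the pads) lies 180 mm ahead of it; z points along the fingers, y is the line along which they close (so a half turn about z gives the same grasp; the last joint's range is limited). The gripper opens to 94 mm and grips with 3 to 60 N. Pads are 16 mm wide; open, the fingers measure 119 mm over their backs; the gripper's body (75 mm by 177 mm) begins 78 mm behind the grasp point.
Start: joints at [-1.22, 0.3, 1.521, -0, 1.321, -0.067], TCP at [0.223, -0.503, 0.405] pointing down, gripper open.
Joint ranges: [-3.03, 3.03], [-0.79, 2.21], [0.23, 2.52], [-1.04, 4.18], [0, 3.07], [-2.55, 2.55]. Speed limits (rad/s): [2.22, 2.22, 2.57, 3.14, 3.14, 3.14].

INTERFACE

Orientations are given as [roll, pitch, yaw] about the fixed x, y, z axes, in that order (R = Rz(yaw) Ry(pitch) Rx(roll)).
In Python, from station import get_obs, camera, hand_in gives the robot as it stands.
- The arm moves only by the tool apply_moves, never from a script. Its argument "increments" is a list of rows, each an object of numbers: "tx", "ty", "tz": the shift along the tool's x, y, z as a fraction of full scale; "ax", "ay", "az": the turn, a rotation vector about the tool's x, y, z as a fraction of full scale. In form: [{"tx": .., "ty": .., "tz": .., "ax": .., "ay": .., "az": ..}, ...]. A call has 1 to 12 rows; each row shifts and turns the commanded pose from where the row before left it, along the tool's axes as they then stand; what a row does not reach is not made up. Full scale, the value 1, is 30 mm for a shift and 5 degrees for a turn. A row lasts 1/8 s, in which the tool goes at most 62.5 mm and 10.7 degrees, less where a joint would pass 70% of its speed; a pose out of reach is approached as far as the arm can. A call with a number of a shift or a turn outside -1 to 1 is refused whole. A call with a gripper value outside its range is refused whole. "jaw" is the closure, from 0 (fully open) to 1 (shut), set as the call begins (left out, the last holds). The fingers move at their own pace and stop on an object; "force" is the grip in N (left out, the last holds). Time passes only in rows, so rows that do not move let the fingers close. It gives the time, the measured TCP pose, the force, the opening and the grip force at its end, in the units of the state.
- get_obs(): the state, without advancing time (a new reading comes with each control period).
- camera(name): name is "scene" or "top" or "wrist"; returns a dict with "pixels" (400x640x3 uint8, red, green, blue), "camera_matrix" (3x3 intrinsics, pixels), "dist" ([k1, k2, p1, p2, k3] as OpenCV has them; the pictures are not rectified), "R" (3x3) and "t" (3): a world point X has camera coordinates R X + t; the wrist camera has in their place "T_tool_cam" (4x4, takes a point from camera to tool coordinates, whose origin is the TCP and whose axes are the flange's). Camera axes: x right, y down, z forward; pixel columns grow to the right and rows downward; lengths in m; the calibration is good to about 2 mm. A picture is of the moment at which its call begins: read the wrist's pose just before it. There is no depth.
- hand_in(): hands the job in; it is judged then, once.
The state is a dict: "time_s": time; "qpos": joint angles; "joint_vel": joint speeds; "tau": joint torques, N m; "ee_pos": TCP position; "eef_rot": TCP orientation; "force": force on the tool from outside, world axes, zero at the start; "moment": the same for the moment, N m; "grip_width": finger opening in m; "grip_force": force on a finger pad.
Only numpy, scipy, OpenCV 4.12 (cv2) and the standard library are available. Lean on these libraries where they do the work, as an engineer would, in place of code of your own. Each camera call takes 0.05 s, during which the arm holds its last target. There are 200 camera calls.

## Working session

There is one attempt and no reset: what is moved stays moved. The work goes in short steps, Python scripts to look and compute and a tool call to move; the robot and the scene stay as the last step left them, time stands still between calls to the robot, and variables do not carry over. Pictures are saved under pics/ and viewed, at most 10 in all, crops included, and the job is handed in when it is done.

Besides the shell and the picture viewer there is one more tool, called after ">>>" by a JSON object that holds its "method" and its "body", one argument or row to a line. apply_moves: Moves the arm, as the interface text tells. Its arguments: {"type":"object","properties":{"increments":{"type":"array"},"jaw":{"type":"number"},"force":{"type":"number"}},"required":["increments"]}

```bash
mkdir -p pics; ls; cat > h.py <<'E'
import numpy as np, cv2
from station import get_obs, camera
from scipy.spatial.transform import Rotation as Rn
def snap(name, f):
    o=get_obs(); c=camera(name)
    cv2.imwrite('pics/'+f+'.png', c['pixels'][:,:,::-1])
    K=np.array(c['camera_matrix']); 
    if 'R' in c: R=np.array(c['R']); t=np.array(c['t'])
    else:
        T=np.eye(4); T[:3,:3]=Rn.from_euler('xyz',o['eef_rot']).as_matrix(); T[:3,3]=o['ee_pos']
        W=np.linalg.inv(T@np.array(c['T_tool_cam'])); R=W[:3,:3]; t=W[:3,3]
    np.savez('pics/'+f+'.npz',K=K,d=np.array(c['dist']),R=R,t=t,img=c['pixels'])
def ray(f,u,v):
    z=np.load('pics/'+f+'.npz'); p=cv2.undistortPoints(np.array([[[u,v]]],float),z['K'],z['d'])[0,0]
    return -z['R'].T@z['t'], z['R'].T@np.array([p[0],p[1],1])
def atz(f,u,v,h):
    c,d=ray(f,u,v); return c+d*(h-c[2])/d[2]
def proj(f,P):
    z=np.load('pics/'+f+'.npz'); return cv2.projectPoints(np.array(P,float).reshape(-1,1,3),cv2.Rodrigues(z['R'])[0],z['t'],z['K'],z['d'])[0][:,0]
def crop(f,u0,v0,u1,v1,s,out):
    im=cv2.imread('pics/'+f+'.png')[v0:v1,u0:u1]; cv2.imwrite('pics/'+out+'.png',cv2.resize(im,None,fx=s,fy=s,interpolation=cv2.INTER_CUBIC))
E
python3 - <<'E'
from h import *
print(get_obs())
snap('top','top0'); snap('scene','scene0')
for f in('top0','scene0'):
    c,d=ray(f,320,200); print(c,d)
E
```

```text
pics
{'time_s': 0.0, 'qpos': array([-1.21957626e+00,  3.00463579e-01,  1.52158410e+00,  3.44054058e-05,
        1.32067607e+00, -6.65826423e-02]), 'joint_vel': array([-0.00081292,  0.00093944,  0.00241091, -0.00072433, -0.00041241,
        0.00142101]), 'tau': array([-5.08915873e-04, -5.31813526e+01, -3.52738559e+01,  7.08053727e-02,
        2.44317355e-02, -1.04346250e-04]), 'ee_pos': array([ 0.22316112, -0.50265589,  0.40408905]), 'eef_rot': array([-3.14046628e+00, -1.08507000e-04,  4.17794114e-01]), 'force': array([-0.53522339,  0.16420789, -0.18934224]), 'moment': array([ 0.02240081,  0.02243599, -0.02220748]), 'grip_force': 0.0, 'grip_width': 0.09384486083469006}
[ 0.48148488 -0.19249337  1.10338023] [ 0.08650344 -0.0101001  -0.99637529]
[0.88134142 0.22426272 0.57137479] [-0.46815202 -0.59477141 -0.65384808]
```

View pics/top0.png

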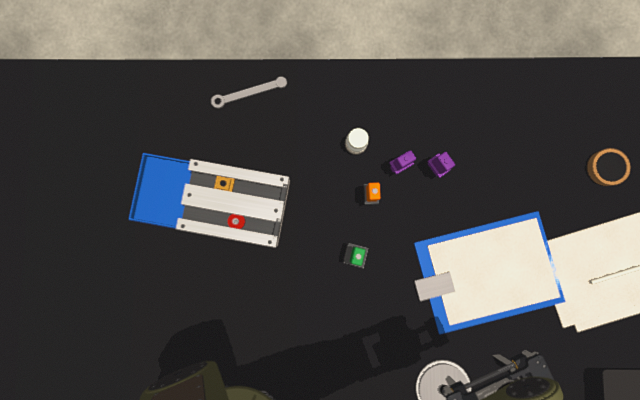

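View pics/scene0.png

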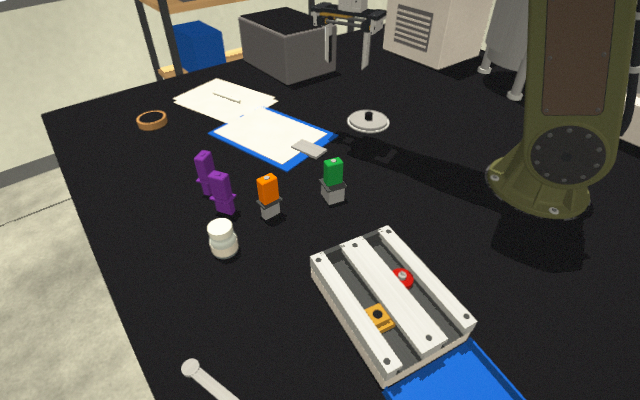

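The top view shows the rail around (235,200), with its tray on the left. The red scrap is at (236,221) in the lower slot, the T-nut at (224,183), the orange scraper at (373,191) and the green one at (357,256). I'll enlarge this.

```bash
python3 - <<'E'
from h import *
crop('top0',120,140,300,260,4.4,'c1')
crop('top0',340,165,400,215,10,'c2')
E
```

```text
(no output)
```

View pics/c1.png

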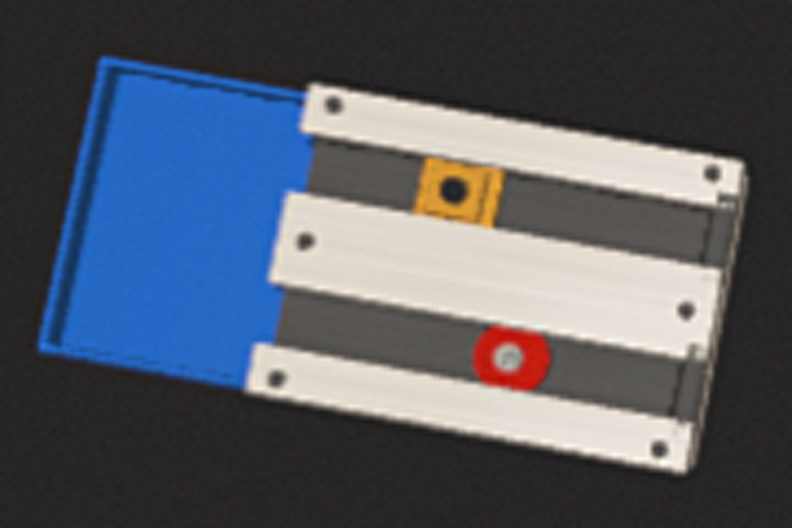

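View pics/c2.png

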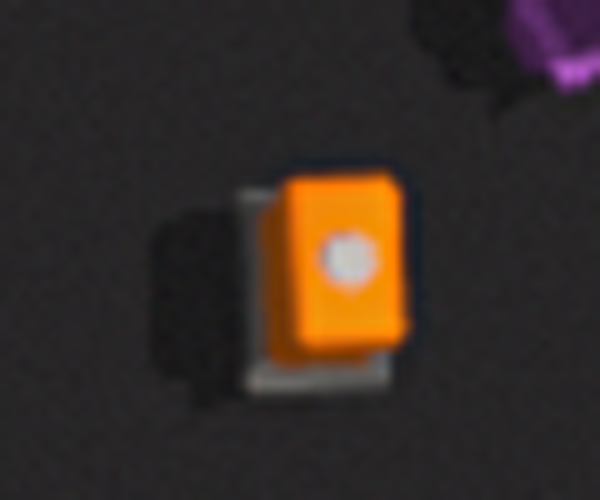

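Crop c1 gives the rail top corners at (308,84), (745,160), (690,472) and (246,390), and the scrap stub at (508,357). Crop c2 gives the handle top corners at (285,175), (400,175), (408,345) and (303,348).

```bash
python3 - <<'E'
from h import *
q=lambda p,o,s:(p[0]/s+o[0]-.5+.5/s,p[1]/s+o[1]-.5+.5/s)
C=[atz('top0',*q(p,(120,140),4.4),.068) for p in[(308,84),(745,160),(690,472),(246,390)]]
C=np.array(C);print(C.round(4))
for i in range(4):print(np.linalg.norm(C[i]-C[i-3]).round(4))
m=C.mean(0); yv=(C[0]+C[3]-C[1]-C[2]); yaw=np.arctan2(yv[1],yv[0])-np.pi/2
print('rail',m,np.degrees(yaw), 'x-dir',np.degrees(np.arctan2(*(C[0]+C[1]-C[2]-C[3])[1::-1])))
def loc(P):
    d=P[:2]-m[:2];c,s=np.cos(yaw),np.sin(yaw);return (c*d[0]+s*d[1],-s*d[0]+c*d[1])
print('stub',loc(atz('top0',*q((508,357),(120,140),4.4),.059)),'nut',loc(atz('top0',*q((454,190),(120,140),4.4),.062)))
D=np.array([atz('top0',*q(p,(340,165),10),.105) for p in[(285,175),(400,175),(408,345),(303,348)]])
print(D.round(4),D.mean(0)); print([np.linalg.norm(D[i]-D[i-3]).round(4) for i in range(4)])
e=D[0]+D[1]-D[2]-D[3];print('scr yaw',np.degrees(np.arctan2(e[1],e[0])), atz('top0',*q((350,260),(340,165),10),.105))
e=D[1]+D[2]-D[0]-D[3];print(np.degrees(np.arctan2(e[1],e[0]))+90)
# purple neighbor, bottle
print(atz('top0',402,161,.1),atz('top0',358,138,.09))
o=get_obs();print(np.degrees(o['eef_rot']))
E
```

```text
[[ 0.6712  0.1098  0.068 ]
 [ 0.6291 -0.1288  0.068 ]
 [ 0.4604 -0.0999  0.068 ]
 [ 0.5045  0.1395  0.068 ]]
0.2423
0.1712
0.2435
0.1693
rail [0.56631876 0.00517256 0.068     ] -10.22858450125006 x-dir -9.90596907658615
stub (np.float64(-0.04225358485552309), np.float64(-0.012519744607648702)) nut (np.float64(0.042091839128174234), np.float64(0.03340213756953976))
[[ 0.6095 -0.3132  0.105 ]
 [ 0.6094 -0.3396  0.105 ]
 [ 0.5702 -0.341   0.105 ]
 [ 0.5695 -0.3169  0.105 ]] [ 0.58966079 -0.32767375  0.105     ]
[np.float64(0.0264), np.float64(0.0393), np.float64(0.024), np.float64(0.0401)]
scr yaw 3.634055685790742 [ 0.58980253 -0.32791024  0.105     ]
0.7017614898090869
[ 0.6591309  -0.39290358  0.1       ] [ 0.71586049 -0.2924774   0.09      ]
[-1.79942342e+02 -3.48935237e-03  2.39386510e+01]
```

The sizes and heights agree with the given ones: rail 170×242 mm at -10°, scrap at local x=-42. I'll move over the scraper.

>>> {"method": "apply_moves", "body": {
  "increments": [
    {"az": 0.87, "tz": 0.3},
    {"az": 0.87, "tz": 0.3},
    {"az": 0.87, "tz": 0.3},
    {"az": 0.87, "tz": 0.3},
    {"az": 0.87, "tz": 0.3},
    {"tx": 0.89, "ty": -0.38},
    {"tx": 0.89, "ty": -0.38},
    {"tx": 0.89, "ty": -0.38},
    {"tx": 0.89, "ty": -0.38},
    {"tx": 0.89, "ty": -0.38},
    {"tx": 0.89, "ty": -0.38},
    {"tx": 0.89, "ty": -0.38}
  ],
  "jaw": 0.3
}}

```text
schema error: expected keys tx, ty, tz, ax, ay, az
```

>>> {"method": "apply_moves", "body": {
  "increments": [
    {"tx": 0.89, "ty": -0.38},
    {"tx": 0.89, "ty": -0.38},
    {"tx": 0.89, "ty": -0.38},
    {"tx": 0.89, "ty": -0.38},
    {"tx": 0.89, "ty": -0.38},
    {"tx": 0.89, "ty": -0.38},
    {"tx": 0.89, "ty": -0.38},
    {},
    {}
  ]
}}

```text
schema error: expected keys tx, ty, tz, ax, ay, az
```

```bash
python3 - <<'E'
from h import *
o=get_obs();print(o['ee_pos'],np.degrees(o['eef_rot']),o['grip_width'],o['time_s'])
snap('wrist','w1'); print(proj('w1',[[.5897,-.3277,.105],[.6095,-.3132,.105],[.5702,-.341,.105]]))
E
```

```text
[ 0.22314914 -0.50266889  0.40415618] [-1.79942342e+02 -3.48935237e-03  2.39386510e+01] 0.09391587242786846 0.1
[[ 298.43765933 -463.61363804]
 [ 289.10507238 -511.2853538 ]
 [ 305.94632329 -416.37660296]]
```

View pics/w1.png

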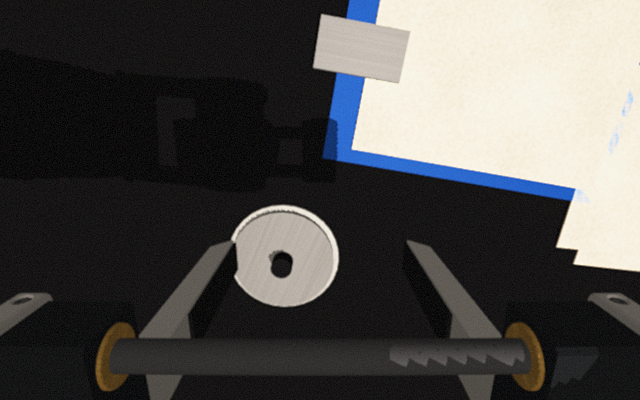

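The move was refused because every row needs all six keys, so the arm hasn't moved. The wrist view shows only the clipboard and the lid at (285,255), with no scraper in frame.

>>> {"method": "apply_moves", "body": {
  "increments": [
    {"tx": 0, "ty": 0, "tz": 0.3, "ax": 0, "ay": 0, "az": 0.87},
    {"tx": 0, "ty": 0, "tz": 0.3, "ax": 0, "ay": 0, "az": 0.87},
    {"tx": 0, "ty": 0, "tz": 0.3, "ax": 0, "ay": 0, "az": 0.87},
    {"tx": 0, "ty": 0, "tz": 0.3, "ax": 0, "ay": 0, "az": 0.87},
    {"tx": 0, "ty": 0, "tz": 0.3, "ax": 0, "ay": 0, "az": 0.87},
    {"tx": 0.89, "ty": -0.38, "tz": 0, "ax": 0, "ay": 0, "az": 0},
    {"tx": 0.89, "ty": -0.38, "tz": 0, "ax": 0, "ay": 0, "az": 0},
    {"tx": 0.89, "ty": -0.38, "tz": 0, "ax": 0, "ay": 0, "az": 0},
    {"tx": 0.89, "ty": -0.38, "tz": 0, "ax": 0, "ay": 0, "az": 0},
    {"tx": 0.89, "ty": -0.38, "tz": 0, "ax": 0, "ay": 0, "az": 0},
    {"tx": 0.89, "ty": -0.38, "tz": 0, "ax": 0, "ay": 0, "az": 0},
    {"tx": 0.89, "ty": -0.38, "tz": 0, "ax": 0, "ay": 0, "az": 0}
  ],
  "jaw": 0.3
}}

```text
time_s: 1.65
ee_pos: [0.4077, -0.4153, 0.3594]
eef_rot: [-3.141, 0.0, 0.038]
force: [-0.1, 0.1, 0.3]
grip_width: 0.0658
grip_force: 0.0
```

>>> {"method": "apply_moves", "body": {
  "increments": [
    {"tx": 0.89, "ty": -0.38, "tz": 0, "ax": 0, "ay": 0, "az": 0},
    {"tx": 0.89, "ty": -0.38, "tz": 0, "ax": 0, "ay": 0, "az": 0},
    {"tx": 0.89, "ty": -0.38, "tz": 0, "ax": 0, "ay": 0, "az": 0},
    {"tx": 0.89, "ty": -0.38, "tz": 0, "ax": 0, "ay": 0, "az": 0},
    {"tx": 0.89, "ty": -0.38, "tz": 0, "ax": 0, "ay": 0, "az": 0},
    {"tx": 0.89, "ty": -0.38, "tz": 0, "ax": 0, "ay": 0, "az": 0},
    {"tx": 0.89, "ty": -0.38, "tz": 0, "ax": 0, "ay": 0, "az": 0},
    {"tx": 0, "ty": 0, "tz": 0, "ax": 0, "ay": 0, "az": 0},
    {"tx": 0, "ty": 0, "tz": 0, "ax": 0, "ay": 0, "az": 0}
  ]
}}

```text
time_s: 2.78
ee_pos: [0.5901, -0.3293, 0.3593]
eef_rot: [-3.141, 0.001, 0.038]
force: [-0.1, -0.5, 0.2]
grip_width: 0.066
grip_force: 0.0
```

```bash
python3 - <<'E'
from h import *
o=get_obs();print(o['ee_pos'],np.degrees(o['eef_rot']),o['grip_width'],o['time_s'])
snap('wrist','w2'); print(proj('w2',[[.5897,-.3277,.105],[.6095,-.3132,.105],[.5702,-.341,.105]]))
E
```

```text
[ 0.59008131 -0.32928564  0.35927546] [-1.79985005e+02  4.15540646e-02  2.17636825e+00] 0.06598986371937435 2.775
[[315.8930528  225.12022591]
 [296.22495179 197.73113989]
 [333.07107056 250.84134351]]
```

View pics/w2.png

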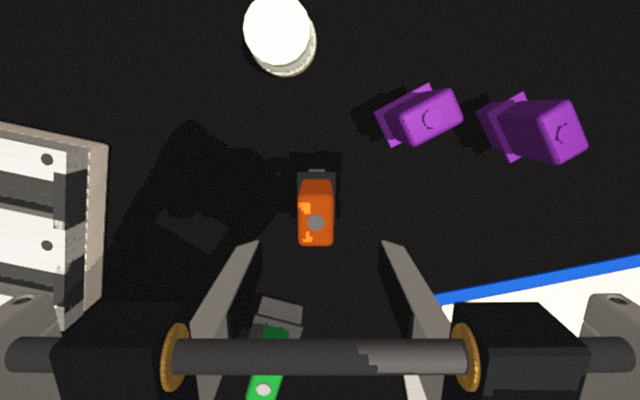

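The scraper's dot is at (316,223), 2 px from the prediction, and the handle lies square to the fingers. I'll descend and grip.

>>> {"method": "apply_moves", "body": {
  "increments": [
    {"tx": 0, "ty": -0.05, "tz": 0.7, "ax": 0, "ay": 0, "az": 0},
    {"tx": 0, "ty": 0, "tz": 0.7, "ax": 0, "ay": 0, "az": 0},
    {"tx": 0, "ty": 0, "tz": 0.7, "ax": 0, "ay": 0, "az": 0},
    {"tx": 0, "ty": 0, "tz": 0.7, "ax": 0, "ay": 0, "az": 0},
    {"tx": 0, "ty": 0, "tz": 0.67, "ax": 0, "ay": 0, "az": 0},
    {"tx": 0, "ty": 0, "tz": 0, "ax": 0, "ay": 0, "az": 0}
  ]
}}

```text
time_s: 3.58
ee_pos: [0.5902, -0.3275, 0.2537]
eef_rot: [-3.14, 0.002, 0.038]
force: [0.2, 0.3, 0.4]
grip_width: 0.0658
grip_force: 0.0
```

>>> {"method": "apply_moves", "body": {
  "increments": [
    {"tx": 0, "ty": 0, "tz": 0, "ax": 0, "ay": 0, "az": 0},
    {"tx": 0, "ty": 0, "tz": 0, "ax": 0, "ay": 0, "az": 0},
    {"tx": 0, "ty": 0, "tz": 0, "ax": 0, "ay": 0, "az": 0},
    {"tx": 0, "ty": 0, "tz": 0, "ax": 0, "ay": 0, "az": 0},
    {"tx": 0, "ty": 0, "tz": 0, "ax": 0, "ay": 0, "az": 0},
    {"tx": 0, "ty": 0, "tz": 0, "ax": 0, "ay": 0, "az": 0}
  ],
  "jaw": 1,
  "force": 35
}}

```text
time_s: 4.32
ee_pos: [0.5905, -0.3274, 0.2557]
eef_rot: [3.142, -0.0, 0.038]
force: [-0.1, 0.4, 1.7]
grip_width: 0.0254
grip_force: 35.0
```

>>> {"method": "apply_moves", "body": {
  "increments": [
    {"tx": 0, "ty": 0, "tz": -0.4, "ax": 0, "ay": 0, "az": 0},
    {"tx": 0, "ty": 0, "tz": -0.9, "ax": 0, "ay": 0, "az": 0},
    {"tx": 0, "ty": 0, "tz": -0.9, "ax": 0, "ay": 0, "az": 0},
    {"tx": 0, "ty": 0, "tz": -0.9, "ax": 0, "ay": 0, "az": 0},
    {"tx": 0, "ty": 0, "tz": -0.9, "ax": 0, "ay": 0, "az": -0.5},
    {"tx": 0, "ty": 0, "tz": -0.4, "ax": 0, "ay": 0, "az": -1},
    {"tx": 0, "ty": 0, "tz": 0, "ax": 0, "ay": 0, "az": -1},
    {"tx": 0, "ty": 0, "tz": 0, "ax": 0, "ay": 0, "az": -1},
    {"tx": 0, "ty": 0, "tz": 0, "ax": 0, "ay": 0, "az": -1},
    {"tx": 0, "ty": 0, "tz": 0, "ax": 0, "ay": 0, "az": -1},
    {"tx": 0, "ty": 0, "tz": 0, "ax": 0, "ay": 0, "az": -1},
    {"tx": 0, "ty": 0, "tz": 0, "ax": 0, "ay": 0, "az": -1}
  ]
}}

```text
time_s: 5.82
ee_pos: [0.5904, -0.3274, 0.3881]
eef_rot: [3.142, 0.0, 0.695]
force: [-0.8, -0.0, -2.2]
grip_width: 0.0258
grip_force: 35.0
```

>>> {"method": "apply_moves", "body": {
  "increments": [
    {"tx": 0, "ty": 0, "tz": 0, "ax": 0, "ay": 0, "az": -1},
    {"tx": 0, "ty": 0, "tz": 0, "ax": 0, "ay": 0, "az": -1},
    {"tx": 0, "ty": 0, "tz": 0, "ax": 0, "ay": 0, "az": -1},
    {"tx": 0, "ty": 0, "tz": 0, "ax": 0, "ay": 0, "az": -1},
    {"tx": 0, "ty": 0, "tz": 0, "ax": 0, "ay": 0, "az": -1},
    {"tx": 0, "ty": 0, "tz": 0, "ax": 0, "ay": 0, "az": -1},
    {"tx": 0, "ty": 0, "tz": 0, "ax": 0, "ay": 0, "az": -1},
    {"tx": 0, "ty": 0, "tz": 0, "ax": 0, "ay": 0, "az": -1},
    {"tx": 0, "ty": 0, "tz": 0, "ax": 0, "ay": 0, "az": 0},
    {"tx": 0, "ty": 0, "tz": 0, "ax": 0, "ay": 0, "az": 0}
  ]
}}

```text
time_s: 7.08
ee_pos: [0.5905, -0.3274, 0.3878]
eef_rot: [3.142, 0.0, 1.389]
force: [0.3, 0.1, -3.1]
grip_width: 0.0256
grip_force: 35.0
```

```bash
python3 - <<'E'
from h import *
o=get_obs();print(o['ee_pos'],np.degrees(o['eef_rot']),o['grip_width'],o['grip_force'],o['force'],o['time_s'])
y=np.radians(-10.1);c,s=np.cos(y),np.sin(y)
P=np.array([.5663+c*-.042-s*-.072,.0052+s*-.042+c*-.072]);print(P)
R=Rn.from_euler('xyz',o['eef_rot']).as_matrix()
print('tool shift rows',(R.T@np.r_[P-o['ee_pos'][:2],0])/.03)
E
```

```text
[ 0.59049101 -0.32740025  0.38778774] [1.79996201e+02 1.34925996e-03 7.95763107e+01] 0.025593065578165042 34.99931037425995 [ 0.26449711  0.09613263 -3.06705111] 7.075
[ 0.51232446 -0.05831883]
tool shift rows [ 8.34994522e+00 -4.18534386e+00 -4.74174612e-04]
```

>>> {"method": "apply_moves", "body": {
  "increments": [
    {"tx": 0.835, "ty": -0.42, "tz": 0, "ax": 0, "ay": 0, "az": 0},
    {"tx": 0.835, "ty": -0.42, "tz": 0, "ax": 0, "ay": 0, "az": 0},
    {"tx": 0.835, "ty": -0.42, "tz": 0, "ax": 0, "ay": 0, "az": 0},
    {"tx": 0.835, "ty": -0.42, "tz": 0, "ax": 0, "ay": 0, "az": 0},
    {"tx": 0.835, "ty": -0.42, "tz": 0, "ax": 0, "ay": 0, "az": 0},
    {"tx": 0.835, "ty": -0.42, "tz": 0, "ax": 0, "ay": 0, "az": 0},
    {"tx": 0.835, "ty": -0.42, "tz": 0, "ax": 0, "ay": 0, "az": 0},
    {"tx": 0.835, "ty": -0.42, "tz": 0, "ax": 0, "ay": 0, "az": 0},
    {"tx": 0.835, "ty": -0.42, "tz": 0, "ax": 0, "ay": 0, "az": 0},
    {"tx": 0.835, "ty": -0.41, "tz": 0, "ax": 0, "ay": 0, "az": -0.06},
    {"tx": 0, "ty": 0, "tz": 0, "ax": 0, "ay": 0, "az": 0},
    {"tx": 0, "ty": 0, "tz": 0, "ax": 0, "ay": 0, "az": 0}
  ]
}}

```text
time_s: 8.57
ee_pos: [0.5118, -0.0589, 0.3878]
eef_rot: [3.141, 0.0, 1.395]
force: [-0.5, -0.2, -1.7]
grip_width: 0.0255
grip_force: 35.0
```

```bash
python3 - <<'E'
from h import *
o=get_obs();print(o['ee_pos'],np.degrees(o['eef_rot']),o['time_s'])
snap('wrist','w3')
y=np.radians(-10.1);c,s=np.cos(y),np.sin(y)
L=lambda a,b,z:[.5663+c*a-s*b,.0052+s*a+c*b,z]
P=[L(-.059,-.05,.068),L(-.025,-.05,.068),L(-.059,.05,.068),L(-.025,.05,.068),L(-.042,-.0125,.059),L(-.085,.12,.068),L(.085,.12,.068)]
p=proj('w3',P);print(p.round(0))
im=cv2.imread('pics/w3.png')
for q in p: cv2.drawMarker(im,tuple(int(v) for v in q),(0,255,0),0,8)
cv2.imwrite('pics/w3m.png',im)
E
```

```text
[ 0.51182284 -0.05886916  0.3877897 ] [1.79971081e+02 1.10812556e-02 7.99438203e+01] 8.575
[[300. 174.]
 [338. 174.]
 [298.  52.]
 [340.  52.]
 [319. 130.]
 [262. -47.]
 [486. -46.]]
```

View pics/w3m.png

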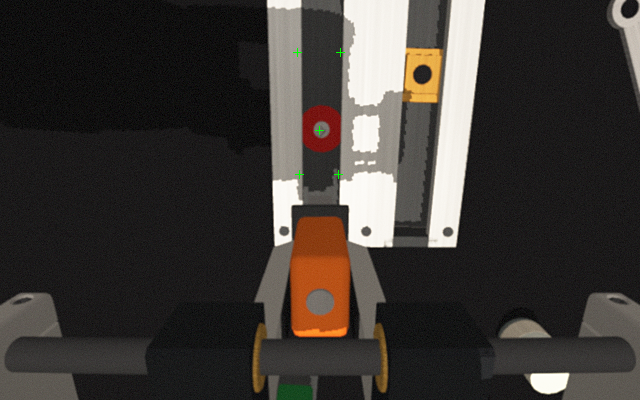

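Slot edges and the stub at (321,129) sit about 2 px right of my projection, so the slot lies ~1.5 mm further toward rail +x. The scrap is well ahead of the blade. I'll correct and lower into the slot.

>>> {"method": "apply_moves", "body": {
  "increments": [
    {"tx": 0, "ty": 0.06, "tz": 0.6, "ax": 0, "ay": 0, "az": 0},
    {"tx": 0, "ty": 0, "tz": 0.6, "ax": 0, "ay": 0, "az": 0},
    {"tx": 0, "ty": 0, "tz": 0.5, "ax": 0, "ay": 0, "az": 0},
    {"tx": 0, "ty": 0, "tz": 0.4, "ax": 0, "ay": 0, "az": 0},
    {"tx": 0, "ty": 0, "tz": 0.3, "ax": 0, "ay": 0, "az": 0},
    {"tx": 0, "ty": 0, "tz": 0, "ax": 0, "ay": 0, "az": 0}
  ]
}}

```text
time_s: 9.38
ee_pos: [0.5135, -0.0588, 0.3151]
eef_rot: [-3.141, -0.0, 1.396]
force: [0.2, 0.1, -2.4]
grip_width: 0.0257
grip_force: 35.0
```

>>> {"method": "apply_moves", "body": {
  "increments": [
    {"tx": 0, "ty": 0, "tz": 0.2, "ax": 0, "ay": 0, "az": 0},
    {"tx": 0, "ty": 0, "tz": 0.2, "ax": 0, "ay": 0, "az": 0},
    {"tx": 0, "ty": 0, "tz": 0.15, "ax": 0, "ay": 0, "az": 0},
    {"tx": 0, "ty": 0, "tz": 0, "ax": 0, "ay": 0, "az": 0}
  ]
}}

```text
time_s: 9.88
ee_pos: [0.5134, -0.0588, 0.2987]
eef_rot: [-3.141, 0.0, 1.396]
force: [0.2, 0.1, -2.5]
grip_width: 0.0257
grip_force: 35.0
```

```bash
python3 - <<'E'
from h import *
o=get_obs();print(o['ee_pos'],np.degrees(o['eef_rot']),o['force'],o['time_s'])
E
```

```text
[ 0.51344542 -0.05876745  0.29873103] [-1.79966761e+02  1.56897918e-04  7.99906687e+01] [ 0.17311912  0.11034575 -2.52434537] 9.875
```

>>> {"method": "apply_moves", "body": {
  "increments": [
    {"tx": 0.3, "ty": 0, "tz": 0.04, "ax": 0, "ay": 0, "az": 0},
    {"tx": 0.3, "ty": 0, "tz": 0, "ax": 0, "ay": 0, "az": 0},
    {"tx": 0.3, "ty": 0, "tz": 0, "ax": 0, "ay": 0, "az": 0},
    {"tx": 0.3, "ty": 0, "tz": 0, "ax": 0, "ay": 0, "az": 0},
    {"tx": 0.3, "ty": 0, "tz": 0, "ax": 0, "ay": 0, "az": 0},
    {"tx": 0.3, "ty": 0, "tz": 0, "ax": 0, "ay": 0, "az": 0},
    {"tx": 0.3, "ty": 0, "tz": 0, "ax": 0, "ay": 0, "az": 0},
    {"tx": 0.3, "ty": 0, "tz": 0, "ax": 0, "ay": 0, "az": 0},
    {"tx": 0.3, "ty": 0, "tz": 0, "ax": 0, "ay": 0, "az": 0},
    {"tx": 0.3, "ty": 0, "tz": 0, "ax": 0, "ay": 0, "az": 0}
  ]
}}

```text
time_s: 11.12
ee_pos: [0.5292, 0.0304, 0.2979]
eef_rot: [-3.142, -0.0, 1.396]
force: [-0.9, -1.5, -1.4]
grip_width: 0.0258
grip_force: 35.0
```

```bash
python3 - <<'E'
from h import *
o=get_obs();print(o['ee_pos'],np.degrees(o['eef_rot']),o['force'],o['time_s'])
snap('wrist','w4')
E
```

```text
[0.52922021 0.03042923 0.29785835] [-1.79998951e+02 -1.54150940e-04  7.99873883e+01] [-0.86464967 -1.52744494 -1.44833488] 11.125
```

View pics/w4.png

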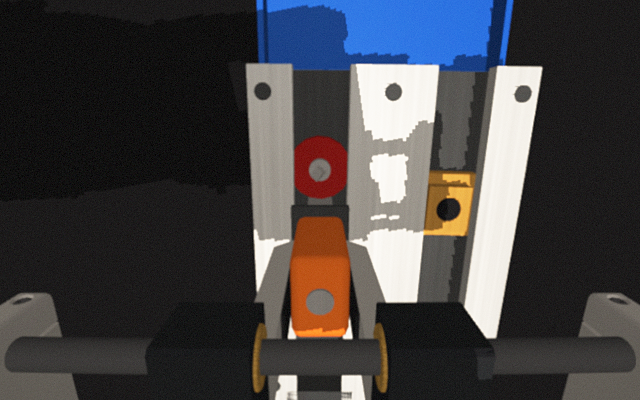

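The scrap (320,170) is moving ahead of the blade with under 2 N of push. I'll keep pushing to the open end.

>>> {"method": "apply_moves", "body": {
  "increments": [
    {"tx": 0.3, "ty": 0, "tz": 0, "ax": 0, "ay": 0, "az": 0},
    {"tx": 0.3, "ty": 0, "tz": 0, "ax": 0, "ay": 0, "az": 0},
    {"tx": 0.3, "ty": 0, "tz": 0, "ax": 0, "ay": 0, "az": 0},
    {"tx": 0.3, "ty": 0, "tz": 0, "ax": 0, "ay": 0, "az": 0},
    {"tx": 0.3, "ty": 0, "tz": 0, "ax": 0, "ay": 0, "az": 0},
    {"tx": 0.3, "ty": 0, "tz": 0, "ax": 0, "ay": 0, "az": 0},
    {"tx": 0.3, "ty": 0, "tz": 0, "ax": 0, "ay": 0, "az": 0},
    {"tx": 0.3, "ty": 0, "tz": 0, "ax": 0, "ay": 0, "az": 0},
    {"tx": 0.3, "ty": 0, "tz": 0, "ax": 0, "ay": 0, "az": 0},
    {"tx": 0, "ty": 0, "tz": 0, "ax": 0, "ay": 0, "az": 0},
    {"tx": 0, "ty": 0, "tz": 0, "ax": 0, "ay": 0, "az": 0}
  ]
}}

```text
time_s: 12.55
ee_pos: [0.5432, 0.1096, 0.2978]
eef_rot: [-3.141, 0.0, 1.396]
force: [0.3, -0.3, -2.5]
grip_width: 0.0258
grip_force: 35.0
```

```bash
python3 - <<'E'
from h import *
o=get_obs();print(o['ee_pos'],np.degrees(o['eef_rot']),o['force'],o['time_s'])
snap('wrist','w5');snap('top','t5')
a=cv2.imread('pics/w5.png')[:,120:560]; b=cv2.imread('pics/t5.png')[130:270,100:320]
cv2.imwrite('pics/m5.png',np.hstack([cv2.resize(a,(400,364)),cv2.resize(b,(400,364))]))
E
```

```text
[0.54318467 0.10956445 0.29778827] [-1.79992697e+02  1.30332656e-03  7.99935304e+01] [ 0.31178715 -0.32335027 -2.48307705] 12.55
```

View pics/m5.png

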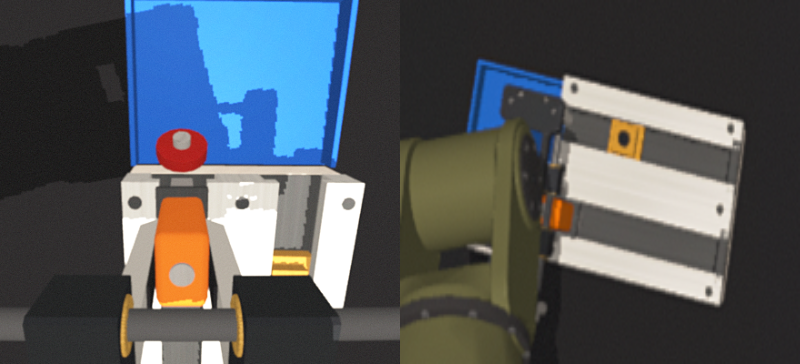

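```bash
python3 - <<'E'
from h import *
s=440/400
y=np.radians(-10.1);c,sn=np.cos(y),np.sin(y)
def loc(P): d=P[:2]-[.5663+.0015,.0052]; return np.array([c*d[0]+sn*d[1],-sn*d[0]+c*d[1]]).round(4)
q=lambda u,v:(u*s+120,v*400/364)
for n,(u,v),zs in[('stub top',(181,141),(.023,.06)),('rim L',(156,148),(.016,.04)),('rim R',(207,148),(.016,.04)),('disc top-edge',(181,129),(.016,)),('disc low',(181,171),(.004,))]:
    for z in zs: print(n,z,loc(atz('w5',*q(u,v),z)))
crop('w5',260,120,380,210,6,'c5')
E
```

```text
stub top 0.023 [-0.0423  0.1442]
stub top 0.06 [-0.0423  0.1491]
rim L 0.016 [-0.0633  0.1374]
rim L 0.04 [-0.0613  0.1411]
rim R 0.016 [-0.0205  0.1375]
rim R 0.04 [-0.0225  0.1412]
disc top-edge 0.016 [-0.0423  0.1532]
disc low 0.004 [-0.0423  0.1149]
```

View pics/c5.png

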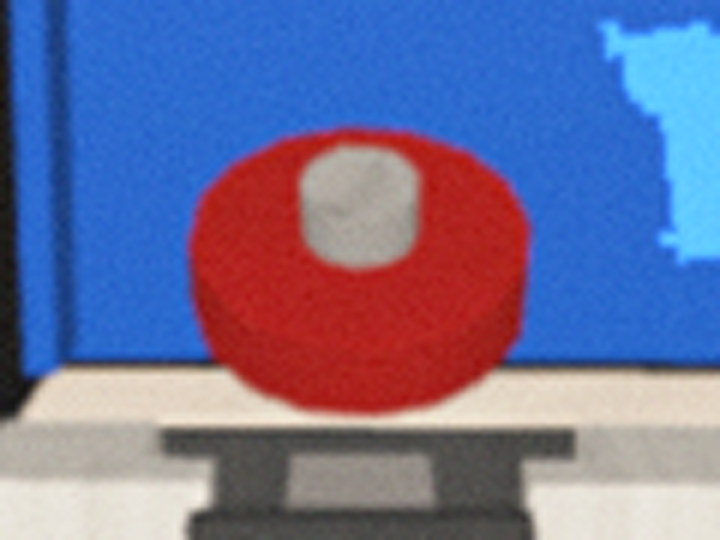

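```bash
python3 - <<'E'
from h import *
from scipy.optimize import least_squares
z=np.load('pics/w5.npz'); print('cam',(-z['R'].T@z['t']).round(3))
y=np.radians(-10.1);c,s=np.cos(y),np.sin(y)
W=lambda p:np.array([.5678+c*p[0]-s*p[1],.0052+s*p[0]+c*p[1],p[2]])
cc=z['R']@W([-.042,.14,.02])+z['t']; 
q=lambda u,v:np.array([u/6+260-.4,v/6+120-.4])
th=np.linspace(0,2*np.pi,72)
def sil(x):
    a=x[3]; ex=np.array([1,0,0]); ey=np.array([0,np.cos(a),np.sin(a)]); ez=np.cross(ex,ey); m=np.array(x[:3])
    ring=lambda r,h:proj('w5',[W(m+r*(np.cos(t)*ex+np.sin(t)*ey)+h*ez) for t in th])
    d=np.vstack([ring(.021,.006),ring(.021,-.006)]); st=ring(.007,.013); sb=ring(.007,.006)
    return np.r_[d[:,0].min(),d[:,0].max(),d[:,1].min(),d[:,1].max(),st[:,1].min(),sb[:,1].max(),st[:,0].min(),st[:,0].max()]
obs=np.r_[q(188,0)[0],q(530,0)[0],q(0,127)[1],q(0,412)[1],q(0,143)[1],q(0,270)[1],q(298,0)[0],q(421,0)[0]]
for a0 in(-.8,0,.5):
    r=least_squares(lambda x:sil(x)-obs,[-.042,.14,.025,a0],x_scale=[.01,.01,.01,.3]); print(r.x.round(4),r.fun.round(1))
E
```

```text
cam [0.558 0.188 0.277]
[-0.042   0.1373  0.0208 -1.0414] [ 0.   0.1 -0.1  0.7  0.6 -1.1  0.5 -0.6]
[-0.042   0.1373  0.0208 -1.0414] [ 0.   0.1 -0.1  0.7  0.6 -1.1  0.5 -0.6]
[-0.042   0.1373  0.0208 -1.0414] [ 0.   0.1 -0.1  0.7  0.6 -1.1  0.5 -0.6]
```

Fit: the scrap is down in the tray past the open end (centre local y 137 mm, z 21 mm), leaning about 60° against the rail's end face. I'll draw the blade back into the slot, set it on the floor and recheck numerically.

>>> {"method": "apply_moves", "body": {
  "increments": [
    {"tx": -0.3, "ty": 0, "tz": 0, "ax": 0, "ay": 0, "az": 0},
    {"tx": -0.3, "ty": 0, "tz": 0, "ax": 0, "ay": 0, "az": 0},
    {"tx": 0, "ty": 0, "tz": 0, "ax": 0, "ay": 0, "az": 0},
    {"tx": 0, "ty": 0, "tz": 0, "ax": 0, "ay": 0, "az": 0}
  ]
}}

```text
time_s: 13.15
ee_pos: [0.5401, 0.0918, 0.2979]
eef_rot: [3.141, -0.0, 1.396]
force: [0.3, 0.8, -2.9]
grip_width: 0.0258
grip_force: 35.0
```

```bash
cat > fit.py <<'E'
from h import *
from scipy.optimize import least_squares
y=np.radians(-10.1);c,s=np.cos(y),np.sin(y)
W=lambda p:np.array([.5678+c*p[0]-s*p[1],.0052+s*p[0]+c*p[1],p[2]])
th=np.linspace(0,2*np.pi,72)
def fit(f):
    im=np.load('pics/'+f+'.npz')['img'].astype(int)
    m=((im[...,0]>70)&(im[...,0]>3*im[...,1])&(im[...,0]>3*im[...,2])).astype(np.uint8)
    n,_,st,_=cv2.connectedComponentsWithStats(m); k=1+np.argmax(st[1:,4]); x0,y0,w,h,A=st[k]; print('red',st[k])
    obs=np.r_[x0-.5,x0+w-.5,y0-.5,y0+h-.5]
    def sil(x):
        a=x[3]; ex=np.array([1,0,0]); ey=np.array([0,np.cos(a),np.sin(a)]); ez=np.cross(ex,ey)
        P=[W(np.array(x[:3])+.021*(np.cos(t)*ex+np.sin(t)*ey)+k*ez) for t in th for k in(.006,-.006)]
        d=proj(f,P); return np.r_[d.min(0)[0],d.max(0)[0],d.min(0)[1],d.max(0)[1]]
    for a0 in(-1,0,.8):
        r=least_squares(lambda x:sil(x)-obs,[-.042,.14,.02,a0],x_scale=[.01,.01,.01,.3]); print(r.x.round(4),r.fun.round(1))
E
python3 - <<'E'
from fit import *
o=get_obs();print(o['ee_pos'],o['force'],o['time_s'])
snap('wrist','w6'); fit('w5'); fit('w6')
E
```

```text
[0.54010113 0.09176179 0.29793145] [ 0.27128433  0.75578845 -2.86304494] 13.15
red [ 292  142   55   47 1693]
[-0.0424  0.1356  0.0114 -1.0287] [-0. -0.  0.  0.]
[-0.0424  0.1356  0.0114 -1.0287] [-0.  0.  0. -0.]
[-0.0424  0.1341  0.0127  0.7125] [-0.  0. -0. -0.]
red [ 292  118   56   45 1709]
[-0.0418  0.1367  0.0111 -1.0538] [-0.  0. -0. -0.]
[-0.0418  0.1351  0.0131  0.8823] [-0. -0.  0.  0.]
[-0.0418  0.1351  0.0131  0.8823] [ 0. -0.  0. -0.]
```

The scrap stays propped on the end lip, so I'll nudge its top edge forward with the blade held just above the slot floor, so that it lies clear of the rail.

>>> {"method": "apply_moves", "body": {
  "increments": [
    {"tx": 0, "ty": 0, "tz": 0.05, "ax": 0, "ay": 0, "az": 0},
    {"tx": 0.3, "ty": 0, "tz": 0, "ax": 0, "ay": 0, "az": 0},
    {"tx": 0.3, "ty": 0, "tz": 0, "ax": 0, "ay": 0, "az": 0},
    {"tx": 0.3, "ty": 0, "tz": 0, "ax": 0, "ay": 0, "az": 0},
    {"tx": 0.3, "ty": 0, "tz": 0, "ax": 0, "ay": 0, "az": 0},
    {"tx": 0.3, "ty": 0, "tz": 0, "ax": 0, "ay": 0, "az": 0},
    {"tx": 0, "ty": 0, "tz": 0, "ax": 0, "ay": 0, "az": 0}
  ]
}}

```text
time_s: 14.08
ee_pos: [0.549, 0.1371, 0.3005]
eef_rot: [3.133, -0.003, 1.397]
force: [-1.0, -3.0, 28.2]
grip_width: 0.0256
grip_force: 35.0
```

```bash
python3 - <<'E'
from fit import *
o=get_obs();print(o['ee_pos'],o['force'],o['time_s'])
snap('wrist','w7'); fit('w7')
E
```

```text
[0.54902674 0.13714153 0.30046571] [-0.96857629 -2.96889394 28.16523854] 14.075
red [291 175  53  23 915]
[-0.0407  0.1461  0.0125 -1.9425] [ 0. -0.  0.  0.]
[-0.0407  0.1472  0.0115 -4.7758] [-0.  0.  0. -0.]
[-0.0407  0.1461  0.0125  1.1991] [0. 0. 0. 0.]
```

The blade is riding on the scrap's upper edge (28 N upward), so I'll raise it to unload and check.

>>> {"method": "apply_moves", "body": {
  "increments": [
    {"tx": 0, "ty": 0, "tz": -0.2, "ax": 0, "ay": 0, "az": 0},
    {"tx": 0, "ty": 0, "tz": -0.2, "ax": 0, "ay": 0, "az": 0},
    {"tx": 0, "ty": 0, "tz": 0, "ax": 0, "ay": 0, "az": 0},
    {"tx": 0, "ty": 0, "tz": 0, "ax": 0, "ay": 0, "az": 0}
  ]
}}

```text
time_s: 14.62
ee_pos: [0.5478, 0.1363, 0.3079]
eef_rot: [-3.141, 0.0, 1.396]
force: [-0.7, -0.6, -2.7]
grip_width: 0.0259
grip_force: 35.0
```

```bash
cat >> fit.py <<'E'
def asc(f,u0,v0,u1,v1,st=2):
    im=np.load('pics/'+f+'.npz')['img'][v0:v1:st*2,u0:u1:st].astype(int)
    for row in im:
        s=''
        for r,g,b in row:
            s+= 'R' if r>70 and r>3*g and r>3*b else 'O' if r>120 and b<.4*r else 'B' if b>1.4*r and b>90 else '#' if r+g+b>420 else '+' if r+g+b>210 else '.'
        print(s)
E
python3 - <<'E'
from fit import *
o=get_obs();print(o['ee_pos'],np.degrees(o['eef_rot']),o['force'],o['grip_width'],o['time_s'])
snap('wrist','w8'); fit('w8'); asc('w8',250,100,390,230)
E
```

```text
[0.54783581 0.1362599  0.30791137] [-1.79957683e+02  1.49755939e-02  7.99930698e+01] [-0.73207164 -0.58947228 -2.72688256] 0.02588154313009783 14.625
red [296 172  51  23 971]
[-0.0411  0.1442  0.0087 -1.9549] [ 0.  0.  0. -0.]
[-0.0411  0.1453  0.0076 -4.7522] [ 0. -0.  0. -0.]
[-0.0411  0.1442  0.0087  1.1867] [-0. -0. -0. -0.]
.......BBBBBBBBBBBBBBBBBBBBBBBBBBBBBBBBBBBBBBBBBBBBBBBBBBBBBBBBBBBBBBB
.......BBBBBBBBBBBBBBBBBBBBBBBBBBBBBBBBBBBBBBBBBBBBBBBBBBBBBBBBBBBBBBB
.......BBBBBBBBBBBBBBBBBBBBBBBBBBBBBBBBBBBBBBBBBBBBBBBBBBBBBBBBBBBBBBB
.......BBBBBBBBBBBBBBBBBBBBBBBBBBBBBBBBBBBBBBBBBBBBBBBBBBBBBBBBBBBBBBB
.......BBBBBBBBBBBBBBBBBBBBBBBBBBBBBBBBBBBBBBBBBBBBBBBBBBBBBBBBBBBBBBB
.......BBBBBBBBBBBBBBBBBBBBBBBBBBBBBBBBBBBBBBBBBBBBBBBBBBBBBBBBBBBBBBB
.......BBBBBBBBBBBBBBBBBBBBBBBBBBBBBBBBBBBBBBBBBBBBBBBBBBBBBBBBBBBBBBB
.......BBBBBBBBBBBBBBBBBBBBBBBBBBBBBBBBBBBBBBBBBBBBBBBBBBBBBBBBBBBBBBB
.......BBBBBBBBBBBBBBBBBBBBBBBBBBBBBBBBBBBBBBBBBBBBBBBBBBBBBBBBBBBBBBB
.......BBBBBBBBBBBBBBBBBBBBBBBBBBBBBBBBBBBBBBBBBBBBBBBBBBBBBBBBBBBBBBB
.......BBBBBBBBBBBBBBBBBBBBBBBBBBBBBBBBBBBBBBBBBBBBBBBBBBB
[... 874 characters left out ...]
BBBBBBBBBBBBBBB#+RRRRRRRRRRRRRRRRRRRRR+BBBBBBBBBBBBBBBBBBBBBB
........BBBBBBBBBBBBBBBBBBBBBB###########BBBBBBBBBBBBBBBBBBBBBBBBBBBBB
........BBBBBBBBBBBBBBBBBBBBB############BBBBBBBBBBBBBBBBBBBBBBBBBBBBB
........BBBBBBBBBBBBBBBBBBBBB++++++++++#+BBBBBBBBBBBBBBBBBBBBBBBBBBBBB
........+BBBBBBBBBBBB+++++++++++++++++++++++++++++BBBBBBBBBBBBBBBBBBBB
.........BB##########+++++++++++++++++++++++++++++####################
.........############+++++++++++++++++++++++++++++####################
..+....++############++++OOOOOOOOOOOOOOOOOOOOO++++####################
......+#############++++OOOOOOOOOOOOOOOOOOOOOOO+++++##################
.....+##############+++OOOOOOOOOOOOOOOOOOOOOOOO+++++##################
```

The scrap now stands on edge in the tray at about y=145 mm. I'll go back behind it, lower to just above slot-floor height, and tip it over forward.

>>> {"method": "apply_moves", "body": {
  "increments": [
    {"tx": -0.4, "ty": 0, "tz": 0, "ax": 0, "ay": 0, "az": 0},
    {"tx": -0.4, "ty": 0, "tz": 0, "ax": 0, "ay": 0, "az": 0},
    {"tx": 0, "ty": 0, "tz": 0.17, "ax": 0, "ay": 0, "az": 0},
    {"tx": 0, "ty": 0, "tz": 0.15, "ax": 0, "ay": 0, "az": 0},
    {"tx": 0, "ty": 0, "tz": 0, "ax": 0, "ay": 0, "az": 0}
  ]
}}

```text
time_s: 15.3
ee_pos: [0.5437, 0.1127, 0.2982]
eef_rot: [-3.141, 0.0, 1.396]
force: [0.5, 0.1, -2.7]
grip_width: 0.026
grip_force: 35.0
```

```bash
python3 - <<'E'
from fit import *
o=get_obs();print(o['ee_pos'],np.degrees(o['eef_rot']),o['force'],o['time_s'])
snap('wrist','w9'); fit('w9'); asc('w9',250,90,390,230)
E
```

```text
[0.54367868 0.11271404 0.2981768 ] [-1.79950800e+02  1.43045236e-02  7.99968104e+01] [ 0.46272113  0.07461379 -2.66205285] 15.3
red [ 294  143   55   22 1004]
[-0.0412  0.1465  0.0134 -1.8122] [-0.  0.  0. -0.]
[-0.0412  0.1475  0.0118 -4.7246] [-0. -0.  0. -0.]
[-0.0412  0.1465  0.0134  1.3294] [ 0. -0.  0. -0.]
.....BBBBBBBBBBBBBBBBBBBBBBBBBBBBBBBBBBBBBBBBBBBBBBBBBBBBBBBBBBBBBBBBB
......BBBBBBBBBBBBBBBBBBBBBBBBBBBBBBBBBBBBBBBBBBBBBBBBBBBBBBBBBBBBBBBB
......BBBBBBBBBBBBBBBBBBBBBBBBBBBBBBBBBBBBBBBBBBBBBBBBBBBBBBBBBBBBBBBB
......BBBBBBBBBBBBBBBBBBBBBBBBBBBBBBBBBBBBBBBBBBBBBBBBBBBBBBBBBBBBBBBB
......BBBBBBBBBBBBBBBBBBBBBBBBBBBBBBBBBBBBBBBBBBBBBBBBBBBBBBBBBBBBBBBB
......BBBBBBBBBBBBBBBBBBBBBBBBBBBBBBBBBBBBBBBBBBBBBBBBBBBBBBBBBBBBBBBB
......BBBBBBBBBBBBBBBBBBBBBBBBBBBBBBBBBBBBBBBBBBBBBBBBBBBBBBBBBBBBBBBB
......BBBBBBBBBBBBBBBBBBBBBBBBBBBBBBBBBBBBBBBBBBBBBBBBBBBBBBBBBBBBBBBB
......BBBBBBBBBBBBBBBBBBBBBBBBBBBBBBBBBBBBBBBBBBBBBBBBBBBBBBBBBBBBBBBB
......BBBBBBBBBBBBBBBBBBBBBBBBBBBBBBBBBBBBBBBBBBBBBBBBBBBBBBBBBBBBBBBB
......BBBBBBBBBBBBBBBBBBBBBBBBBBBB####BBBBBBBBBBBBBBBBBBBBBBBBBBBBBBBB
....
[... 999 characters left out ...]
#############################################################
.....+################################################################
....###############+++++++++++###########++++++++++++#################
..+####################++++++############++++++++#####################
..###################+.+++++++++++++++.+++++++++++####################
..###################+++++++++++++++++++++++++++++####################
..###################+++++++++++++++++++++++++++++####################
..###################++++OOOOOOOOOOOOOOOOOOOO+++++####################
..+####+++++#########+++OOOOOOOOOOOOOOOOOOOOOO+++#################++++
..+###+++++++########+++OOOOOOOOOOOOOOOOOOOOOOO++################+++++
```

>>> {"method": "apply_moves", "body": {
  "increments": [
    {"tx": 0.3, "ty": 0, "tz": 0.03, "ax": 0, "ay": 0, "az": 0},
    {"tx": 0.3, "ty": 0, "tz": 0, "ax": 0, "ay": 0, "az": 0},
    {"tx": 0.35, "ty": 0, "tz": 0, "ax": 0, "ay": 0, "az": 0},
    {"tx": 0.35, "ty": 0, "tz": 0, "ax": 0, "ay": 0, "az": 0},
    {"tx": 0, "ty": 0, "tz": 0, "ax": 0, "ay": 0, "az": 0}
  ]
}}

```text
time_s: 15.98
ee_pos: [0.5505, 0.1518, 0.2978]
eef_rot: [3.142, -0.0, 1.397]
force: [-0.4, 0.0, -2.9]
grip_width: 0.0261
grip_force: 35.0
```

```bash
python3 - <<'E'
from fit import *
o=get_obs();print(o['ee_pos'],np.degrees(o['eef_rot']),o['force'],o['time_s'])
snap('wrist','w10'); fit('w10'); asc('w10',250,90,390,250)
E
```

```text
[0.55052119 0.15181313 0.29780444] [ 1.79998318e+02 -3.01424436e-03  8.00498463e+01] [-0.38336479  0.02961992 -2.90355393] 15.975
red [ 296  129   54   55 2338]
[-0.0399  0.1837  0.0037 -0.5464] [ 0.  0.  0. -0.]
[-0.0399  0.1837  0.0037  0.0094] [-0.  0. -0.  0.]
[-0.0399  0.1833  0.0044  0.2919] [ 0.  0.  0. -0.]
.....BBBBBBBBBBBBBBBBBBBBBBBBBBBBBBBBBBBBBBBBBBBBBBBBBBBBBBBBBBBBBBBBB
.....BBBBBBBBBBBBBBBBBBBBBBBBBBBBBBBBBBBBBBBBBBBBBBBBBBBBBBBBBBBBBBBBB
......BBBBBBBBBBBBBBBBBBBBBBBBBBBBBBBBBBBBBBBBBBBBBBBBBBBBBBBBBBBBBBBB
......BBBBBBBBBBBBBBBBBBBBBBBBBBBBBBBBBBBBBBBBBBBBBBBBBBBBBBBBBBBBBBBB
......BBBBBBBBBBBBBBBBBBBBBBBBBBBBBBBBBBBBBBBBBBBBBBBBBBBBBBBBBBBBBBBB
......BBBBBBBBBBBBBBBBBBBBBBBBBBBBBBBBBBBBBBBBBBBBBBBBBBBBBBBBBBBBBBBB
......BBBBBBBBBBBBBBBBBBBBBBBBBBBBBBBBBBBBBBBBBBBBBBBBBBBBBBBBBBBBBBBB
......BBBBBBBBBBBBBBBBBBBBBBBBBBBBBBBBBBBBBBBBBBBBBBBBBBBBBBBBBBBBBBBB
......BBBBBBBBBBBBBBBBBBBBBBBBBBBBBBBBBBBBBBBBBBBBBBBBBBBBBBBBBBBBBBBB
......BBBBBBBBBBBBBBBBBBBBBBBBBBBBBBBBBBBBBBBBBBBBBBBBBBBBBBBBBBBBBBBB
......BBBBBBBBBBBBBBBBBBBBBBBBB#RRRRRRRRR+#BBBBBBBBBBBBBBBBBBBBBBBBBBB
..
[... 1356 characters left out ...]
BBBBBBBBBBBB++++++++++++++++++++++++++++BBBBBBBBBBBBBBBBBBBBB
.......BBBBBBBBBBBBBB++++++++++++++++++++++++++++BBBBBBBBBBBBBBBBBBBBB
........BBBBBBBBBBBBB++++OOOOOOOOOOOOOOOOOOOO+++++BBBBBBBBBBBBBBBBBBBB
........BBBBBBBBBBBBB+++OOOOOOOOOOOOOOOOOOOOOO+++BBBBBBBBBBBBBBBBBBBBB
........BBBBBBBBBBBBB+++OOOOOOOOOOOOOOOOOOOOOOO++BBBBBBBBBBBBBBBBBBBBB
........BBBBBBBBBBBBB++OOOOOOOOOOOOOOOOOOOOOOOO+++BBBBBBBBBBBBBBBBBBBB
........BBB##########++OOOOOOOOOOOOOOOOOOOOOOOOO+#####################
.........############+OOOOOOOOOOOOOOOOOOOOOOOOOO+#####################
........##############OOOOOOOOOOOOOOOOOOOOOOOOOO######################
......+###############OOOOOOOOOOOOOOOOOOOOOOOOOOO#####################
```

The scrap now lies flat, clear in the tray at about y=183 mm. I'll draw the scraper back into the slot.

>>> {"method": "apply_moves", "body": {
  "increments": [
    {"tx": 0, "ty": 0, "tz": -0.07, "ax": 0, "ay": 0, "az": 0},
    {"tx": -0.3, "ty": 0, "tz": 0, "ax": 0, "ay": 0, "az": 0},
    {"tx": -0.4, "ty": 0, "tz": 0, "ax": 0, "ay": 0, "az": 0},
    {"tx": -0.4, "ty": 0, "tz": 0, "ax": 0, "ay": 0, "az": 0},
    {"tx": -0.4, "ty": 0, "tz": 0, "ax": 0, "ay": 0, "az": 0},
    {"tx": -0.4, "ty": 0, "tz": 0, "ax": 0, "ay": 0, "az": 0},
    {"tx": -0.4, "ty": 0, "tz": 0, "ax": 0, "ay": 0, "az": 0},
    {"tx": -0.4, "ty": 0, "tz": 0, "ax": 0, "ay": 0, "az": 0},
    {"tx": -0.3, "ty": 0, "tz": 0, "ax": 0, "ay": 0, "az": 0},
    {"tx": 0, "ty": 0, "tz": 0.05, "ax": 0, "ay": 0, "az": 0},
    {"tx": 0, "ty": 0, "tz": 0.04, "ax": 0, "ay": 0, "az": 0},
    {"tx": 0, "ty": 0, "tz": 0, "ax": 0, "ay": 0, "az": 0}
  ]
}}

```text
time_s: 17.52
ee_pos: [0.5349, 0.0627, 0.2971]
eef_rot: [-3.141, 0.0, 1.396]
force: [0.1, -0.1, -3.2]
grip_width: 0.0255
grip_force: 35.0
```

>>> {"method": "apply_moves", "body": {
  "increments": [
    {"tx": 0, "ty": 0, "tz": 0.03, "ax": 0, "ay": 0, "az": 0},
    {"tx": 0, "ty": 0, "tz": 0, "ax": 0, "ay": 0, "az": 0}
  ]
}}

```text
time_s: 17.77
ee_pos: [0.5349, 0.0625, 0.2963]
eef_rot: [-3.141, 0.0, 1.396]
force: [-0.5, 0.3, -2.1]
grip_width: 0.0256
grip_force: 35.0
```

>>> {"method": "apply_moves", "body": {
  "increments": [
    {"tx": 0, "ty": 0, "tz": 0.03, "ax": 0, "ay": 0, "az": 0},
    {"tx": 0, "ty": 0, "tz": 0, "ax": 0, "ay": 0, "az": 0}
  ]
}}

```text
time_s: 18.02
ee_pos: [0.5349, 0.0624, 0.2957]
eef_rot: [3.141, -0.0, 1.396]
force: [-0.6, -0.1, 0.3]
grip_width: 0.0256
grip_force: 35.0
```

Weight is now taken by the floor, so I'll release and rise.

>>> {"method": "apply_moves", "body": {
  "increments": [
    {"tx": 0, "ty": 0, "tz": 0, "ax": 0, "ay": 0, "az": 0},
    {"tx": 0, "ty": 0, "tz": 0, "ax": 0, "ay": 0, "az": 0},
    {"tx": 0, "ty": 0, "tz": 0, "ax": 0, "ay": 0, "az": 0},
    {"tx": 0, "ty": 0, "tz": 0, "ax": 0, "ay": 0, "az": 0},
    {"tx": 0, "ty": 0, "tz": -0.3, "ax": 0, "ay": 0, "az": 0},
    {"tx": 0, "ty": 0, "tz": -0.6, "ax": 0, "ay": 0, "az": 0},
    {"tx": 0, "ty": 0, "tz": -0.9, "ax": 0, "ay": 0, "az": 0},
    {"tx": 0, "ty": 0, "tz": -0.9, "ax": 0, "ay": 0, "az": 0},
    {"tx": 0, "ty": 0, "tz": -0.9, "ax": 0, "ay": 0, "az": 0},
    {"tx": 0, "ty": 0, "tz": 0, "ax": 0, "ay": 0, "az": 0},
    {"tx": 0, "ty": 0, "tz": 0, "ax": 0, "ay": 0, "az": 0}
  ],
  "jaw": 0.3
}}

```text
time_s: 19.4
ee_pos: [0.5347, 0.0623, 0.4027]
eef_rot: [-3.141, 0.0, 1.396]
force: [-0.8, 0.9, -0.8]
grip_width: 0.0659
grip_force: 0.0
```

```bash
python3 - <<'E'
from fit import *
o=get_obs();print(o['ee_pos'],o['force'],o['grip_width'],o['time_s'])
snap('wrist','w11'); fit('w11')
# expected handle-top outline corners if upright at release pose
P=np.array([.5349,.0624]); a=np.radians(80)
C=[[*(P+np.array([np.cos(a)*u-np.sin(a)*v,np.sin(a)*u+np.cos(a)*v])),.145] for u in(-.02,.02) for v in(-.013,.013)]
print('handle top exp',proj('w11',C).round(0).tolist())
print('nut exp',proj('w11',[W([.042-.0015*0,.0334,.062])]))
im=np.load('pics/w11.npz')['img'].astype(int)
m=((im[...,0]>110)&(im[...,2]<.4*im[...,0])&(im[...,1]>.3*im[...,0])).astype(np.uint8)
n,_,st,ce=cv2.connectedComponentsWithStats(m); print([(s.tolist(),c.round()) for s,c in zip(st[1:],ce[1:]) if s[4]>80])
asc('w11',180,60,460,400,4)
E
```

```text
[0.5347228  0.0623178  0.40273543] [-0.75314956  0.91526013 -0.79125113] 0.0659022032196294 19.4
red [ 302   33   41   45 1432]
[-0.04    0.1824 -0.004  -0.2802] [-0.  0. -0. -0.]
[-0.0399  0.1817 -0.0021  0.5813] [ 0. -0.  0. -0.]
[-0.0399  0.1817 -0.0021  0.5813] [ 0.  0. -0. -0.]
handle top exp [[337.0, 247.0], [302.0, 247.0], [337.0, 194.0], [301.0, 194.0]]
nut exp [[406.11497775 210.72415343]]
[([303, 179, 35, 66, 1949], array([320., 211.])), ([391, 185, 34, 44, 1117], array([407., 206.])), ([469, 331, 11, 60, 267], array([475., 363.])), ([160, 337, 11, 54, 246], array([164., 365.]))]
.........................BBBBBBRRRRRRRRRRBBBBBBBBBBBBBBBBBBBBBBBBB.BB.
.........................BBBBBBBRRRRRRRRBBBBBBBBBBBBBBBBBBBBBBBBBB.B..
.........................BBBBBBBBBRRRRBBBBBBBBBBBBBBBBBBBBBBBBBBBB.B..
.........................BBBBBBBBBBBBBBBBBBBBBBBBBBBBBBBBBBBBBBBB..B..
.........................BBBBBBBBBBBBBBBBBBBBBBBBBBBBBBBBBBBBBBBB.BB..
.........................BBBBBBBBBBBBBBBBBBBBBBBBBBBBBBBBBBBBBBBB.BB..
.........................BBBBBBBBBBBBBBBBBBBBBBBBBBBBBBBBBBBBBBBB.B...
......
[... 1849 characters left out ...]
+++.............#######.......############........+++++++++..
...+++++++++.............##+####.......#####++#####........+++++++++..
......................................................................
......................................................................
......................................................................
......................................................................
......................................................................
.....+++++..................................................++++++....
.....+++++...................................................+++++....
.....++++.....................................................++++....
```

The handle outline matches an upright scraper in the slot, the nut is where it was, and the scrap is in the tray. I'm handing in.

```bash
python3 -c "
from station import hand_in; print(hand_in())"
```

```text
the job is handed in; nothing more can be done
None
```

The job is handed in at about 19.5 s: the scrap lies in the blue tray after I used the blade to tip it clear of the rail's end, where it had first leaned (28 N peak reading), the scraper stands upright and released in the slot, and the brass T-nut is where it was.

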